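Tip the brass offcuts into the scrap box over its rim

ROBOT

A 6-joint arm with a two-finger parallel gripper is mounted at the origin on the work surface. World frame = base frame: x ahead of the robot, y to its left, z up, the work surface at z = 0. Lengths are in m, angles in degrees, forces in N, time in s.
With the tool pointing down it reaches from about 0.35 to 0.875 m from the base axis. Payload 4.2 kg.
Tool frame: the origin (TCP) lies at the very end of the fingers, on their centre line; the grasp point (between the pads) lies r.grasp_offset behind it (r.grasp_offset is the distance from the TCP to the grasp point, in m); z points along the fingers, y is the line along which they close (so a half turn about z gives the same grasp; the last joint's range is limited). The gripper opens to 85 mm and grips with 20 to 120 N. Pads are 22 mm wide; open, the fingers measure 114 mm over their backs; the gripper's body (76 mm by 85 mm) begins 54 mm behind the grasp point. The pads swing forward as they close: fully open they stand 13 mm farther back than shut.
Start: joints at [-54.11, 22.042, 0.453, 0, -68.411, -14.817], TCP at [0.225, -0.583, 0.231] pointing down, gripper open.
Joint ranges: [-179.83, 179.83], [-69.29, 118.12], [-61.27, 80.66], [-181.25, 117.63], [-171.15, -9.14], [-177.46, 177.46]. Speed limits (degrees/s): [159.86, 159.86, 180, 180, 180, 180].

INTERFACE

Orientations are given as [roll, pitch, yaw] about the fixed x, y, z axes, in that order (R = Rz(yaw) Ry(pitch) Rx(roll)).
In Python, from plant import r gives the robot as it stands.
- The arm moves only by the tool move_arm, never from a script. Its argument "moves" is text: rows parted by semicolons, each of 6 numbers parted by spaces: the shift along the tool's x, y, z in m, then the turn, a rotation vector about the tool's x, y, z in rad. A call has 1 to 12 rows; each row is the pose to reach, as a shift and turn from the pose commanded when the call began, along the tool's axes at that moment; what a row does not reach only later rows make up. A row lasts 1/12 s, in which the tool goes at most 41.7 mm and 7.16 degrees, less where a joint would pass 70% of its speed; a pose out of reach is approached as far as the arm can. A call with a gripper value outside its range is refused whole. "gripper" is the opening, from 0 (shut) to 1 (fully open), set as the call begins (left out, the last holds). The fingers move at their own pace and stop on an object; "force" is the grip in N (left out, the last holds). Time passes only in rows, so rows that repeat a pose let the fingers close. It gives the time, the measured TCP pose, the force, the opening and the grip force at its end, in the units of the state.
- r.observe(): the state, without advancing time (a new reading comes with each control period).
- r.capture(name): name is "side" or "top" or "wrist"; returns the picture (384x512x3 uint8, red, green, blue); there is no depth.
- r.calibration(name): a dict with "fov_y" (degrees; the focal length in pixels is half the picture's height over the tangent of half this angle, whatever the lens; pixels are square), "cx", "cy" (the principal point, pixels), "distortion" ([k1, k2, p1, p2, k3] as OpenCV has them; the pictures are not rectified), "xyz" and "orientation" of the camera in the world. Camera axes: x right, y up, looking along -z (the intrinsics and any distortion apply to the point x, -y, -z); pixel columns grow to the right and rows downward; lengths in m; the calibration is good to about 2 mm. A picture is of the moment at which its call begins: read the wrist's pose just before it. calibration takes no time and is no camera call; for the wrist camera it gives the pose at the moment of the call.
- r.close_job(): hands the job in; it is judged then, once.
The state is a dict: "time": time; "qpos": joint angles; "joint_vel": joint speeds; "joint_efforts": joint torques, N m; "tcp_pos": TCP position; "ee_rot": TCP orientation; "contact_force": force on the tool from outside, world axes, zero at the start; "ft_torque": the same for the moment, N m; "opening": finger opening in m; "grip_force": force on a finger pad.
Only numpy, scipy, OpenCV 4.12 (cv2) and the standard library are available. Lean on these libraries where they do the work, as an engineer would, in place of code of your own. Each camera call takes 0.05 s, during which the arm holds its last target. There are 200 camera calls.

TASK

Empty the pan of brass offcuts into the grey scrap box: carry it to the box, hook its pouring lip over the rim, and swing the pan up and over with the lip bearing on the rim as its pivot, until every offcut has slid into the box. Then set the empty pan gently back, upright, in the middle of the rubber mat it came from and let go, without shoving the box about or disturbing the other things on the bench.

Things in the scene. Friction and masses are not known exactly. Their poses are not given: they have to be found in the camera images.
- pan_handle (a point): Middle of the pan's orange handle bar: round, 16 mm thick, along y, 130 mm clear between two upright straps, 115 mm above the pan's underside, about over the centre of mass. z is up when the pan stands; x points to the pouring lip. Loosely held, the pan can turn about the bar. From here the pan reaches x -80 (rear wall) to +142 mm (end of lip), y +-69 mm.
- pan: Scoop-fronted pan of 3 mm bare aluminium sheet, 0.36 to 0.55 kg, holding five brass offcuts (0.31 kg together). Origin at its underside; axes as for the handle. Flat bottom from x = -65 to +55 mm (130 mm wide), then a ramp rises 20 degrees to the lip; side and rear walls 45 mm high; handle bar at x = 15, z = 115 mm.
- pan_lip (a point): Middle of the shallow groove under the pan's pouring lip, to sit on the box's rim: 128 mm ahead (+x) of the handle bar, 86 mm below it. It runs the pan's width (130 mm) and is 15 mm wide, from the ramp (8 mm behind) to a bead hanging 2 mm down (7 mm ahead). Axes as for the pan. Tipped lip-down by 50 to 60 degrees the offcuts start to slide; 75 empties it surely.
- box_rim (a point): Centre of the mouth of the grey steel scrap box, at the top of its rim, 95 mm above the bench. Box 250 x 190 x 95 mm (its x, y, z), walls 4 mm. The rim is a round bright wire, 8 mm thick, centre line at x = +-123 and y = +-93 mm, 4 mm below this point; any side may be used. It weighs 3 kg, stands loose, and has brass scrap up to 14 mm high on its floor.
- mat: Black rubber mat lying fixed on the bench, 260 x 210 x 4 mm (x, y, z); origin at the centre of its underside. The pan starts on it.
- slug0_center (a point): Centre of a round brass offcut, 26 mm diameter, 12 mm high, in the pan.
- slug1_center (a point): Centre of a square brass offcut, 20 x 20 x 24 mm, in the pan.
- slug2_center (a point): Centre of a hexagonal brass offcut, 28 mm over corners, 14 mm high, in the pan.
- slug3_center (a point): Centre of a rectangular brass offcut, 28 x 18 x 14 mm, in the pan.
- slug4_center (a point): Centre of a round brass offcut, 30 mm diameter, 10 mm high, in the pan.
- screwdriver: Bystander: yellow screwdriver, 190 mm long along its x axis, 26 mm thick, lying between mat and box; origin under its middle.
- hammer: Bystander: hammer with wooden handle, 260 mm long along its x axis (head at +x), lying; origin under its middle.
- brass_cup: Bystander: open brass cup, 84 mm diameter, 85 mm high; origin under its centre.
- drink: Bystander: orange drink bottle with black cap, 66 mm diameter, 190 mm high; origin under its centre.
- drill_case: Bystander: blue drill case, 110 x 75 x 37 mm; origin under its centre.
- flange: Bystander: dark steel flange, 100 mm diameter, 40 mm high; origin under its centre.
- wood_block: Bystander: block of pale wood, 100 x 70 x 38 mm; origin under its centre.

How it is judged:
By the outcome, as a careful person would: the job done as asked, in the order asked, and still so for the second after the job is handed in, with the robot touching nothing.
It also fails if it takes over 72 s, if anything falls off the work surface, if the arm or the gripper's body presses on something with over 40 N, if the wrist force passes 120 N, or if a joint passes its speed limit or range.

## Working session

There is one attempt and no reset: what is moved stays moved. The work goes in short steps, Python scripts to look and compute and a tool call to move; the robot and the scene stay as the last step left them, time stands still between calls to the robot, and variables do not carry over. Pictures are saved under pics/ and viewed, at most 13 in all, crops included, and the job is handed in when it is done.

Besides the shell and the picture viewer there is one more tool, called after "Call:" as a command line: name --argument value ..., lists and objects as JSON in quotes. move_arm: Moves the arm, as the interface text tells. Its arguments: {"type":"object","properties":{"moves":{"type":"string"},"gripper":{"type":"number"},"force":{"type":"number"}},"required":["moves"]}

```bash
ls; mkdir -p pics
python3 - <<'E'
from plant import r
import cv2
print(r.observe()); print(r.grasp_offset)
for n in ["top","side","wrist"]:
    c=r.calibration(n); print(n,c)
    im=r.capture(n); cv2.imwrite(f"pics/{n}0.png",im[:,:,::-1])
E
```

```text
pics
{'time': 0.0, 'qpos': array([-5.41119456e+01,  2.20921187e+01,  3.78203877e-01, -2.85765481e-02,
       -6.84094447e+01, -1.48146749e+01]), 'joint_vel': array([ 0.09592748, -0.00025177, -0.06070779,  0.00162252,  0.03918509,
       -0.06169974]), 'joint_efforts': array([-3.38301525e-04, -3.92289305e+01,  1.88399720e+01,  4.18609098e+00,
       -4.59521951e-03, -1.16870771e-05]), 'tcp_pos': array([ 0.22451344, -0.58265537,  0.23019757]), 'ee_rot': array([ 1.79873950e+02, -5.87651670e-03, -1.58937158e+02]), 'contact_force': array([ 0.61992806,  0.49361801, -0.19760442]), 'ft_torque': array([ 0.03668793, -0.02633997,  0.06780581]), 'grip_force': 0.0, 'opening': 0.08508647113391668}
0.0187
top {'fov_y': 51.30932475317543, 'cx': 263.2984129781266, 'cy': 189.27690645218627, 'distortion': array([-0.09833422,  0.        ,  0.        ,  0.        ,  0.        ]), 'xyz': array([ 0.27465328, -0.01394138,  1.44146774]), 'orientation': array([ 12.07640642,   0.11164218, -89.48483469])}
side {'fov_y': 48.00135657731261, 'cx': 254.8234563840745, 'cy': 186.3842711824687, 'distortion': array([0.04836153, 0.        , 0.        , 0.        , 0.        ]), 'xyz': array([0.03722854, 0.93999222, 0.93648459]), 'orientation': array([  52.71200868,    1.36899422, -151.00767992])}
wrist {'fov_y': 62.58072030808126, 'cx': 254.19386355071083, 'cy': 184.9352792747344, 'distortion': array([-0.07743692,  0.        ,  0.        ,  0.        ,  0.        ]), 'xyz': array([ 0.16047209, -0.60736489,  0.37244268]), 'orientation': array([-15.60152965,  -0.17915212, 111.06412931])}
```

View pics/top0.png

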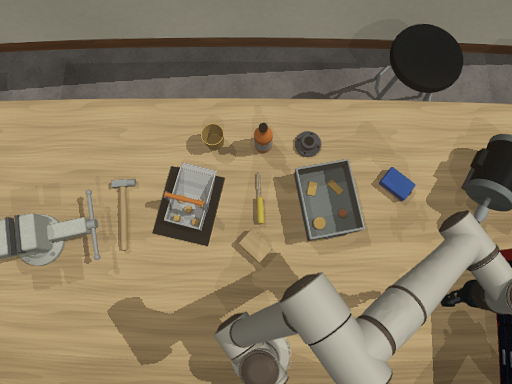

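View pics/side0.png

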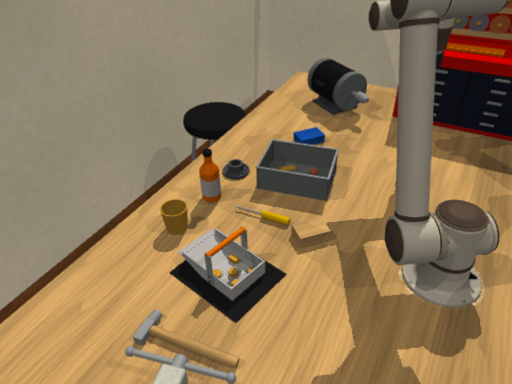

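The top view (up = +x, left = +y) shows the pan on its mat near pixel (190,200) with its lip pointing away from the robot. The box is near (328,200), with the screwdriver between them at (259,200) and the wood block at (255,247). Cup (212,135), bottle (263,137) and flange (308,144) stand beyond them.

```bash
cat > h.py <<'E'
import numpy as np, cv2
from scipy.spatial.transform import Rotation as R
def cam(c):
    f=192/np.tan(np.radians(c["fov_y"]/2))
    K=np.array([[f,0,c["cx"]],[0,f,c["cy"]],[0,0,1.]])
    return K,np.array(c["distortion"]),R.from_euler("xyz",c["orientation"],degrees=True).as_matrix(),np.array(c["xyz"])
def rays(c,px):
    K,d,Rm,o=cam(c)
    u=cv2.undistortPoints(np.array(px,float).reshape(-1,1,2),K,d).reshape(-1,2)
    v=np.c_[u[:,0],-u[:,1],-np.ones(len(u))]@Rm.T
    return o,v/np.linalg.norm(v,axis=1)[:,None]
def plane(c,px,z):
    o,v=rays(c,px); return o+v*((z-o[2])/v[:,2])[:,None]
def tri(c1,p1,c2,p2):
    A=[];b=[]
    for c,p in((c1,p1),(c2,p2)):
        o,v=rays(c,[p]); P=np.eye(3)-np.outer(v[0],v[0]); A.append(P); b.append(P@o)
    return np.linalg.lstsq(np.vstack(A),np.hstack(b),rcond=None)[0]
def orange(im,roi):
    h=cv2.cvtColor(im,cv2.COLOR_RGB2HSV); m=((h[...,0]>5)&(h[...,0]<16)&(h[...,1]>205)&(h[...,2]>100)).astype(np.uint8)
    k=np.zeros_like(m); x0,y0,x1,y1=roi; k[y0:y1,x0:x1]=m[y0:y1,x0:x1]
    n,l,s,_=cv2.connectedComponentsWithStats(k); i=1+np.argmax(s[1:,4]); return l==i
def barends(m):
    y,x=np.nonzero(m); p=np.c_[x,y].astype(float); c=p.mean(0)
    d=np.linalg.svd(p-c,full_matrices=False)[2][0]; t=(p-c)@d
    return c+d*(t.min()-.3),c+d*(t.max()+.3),c
E
python3 - <<'E'
from plant import r
from h import *
t=cv2.imread("pics/top0.png")[:,:,::-1].copy(); s=cv2.imread("pics/side0.png")[:,:,::-1].copy()
ct,cs=r.calibration("top"),r.calibration("side")
a=barends(orange(t,(155,180,215,220))); b=barends(orange(s,(190,220,260,275)))
print(a,b)
P=[tri(ct,a[0],cs,b[1]),tri(ct,a[1],cs,b[0]),tri(ct,a[0],cs,b[0]),tri(ct,a[1],cs,b[1])];print(np.round(P,4))
print("top plane .119",plane(ct,a,.123).round(4)); print("side",plane(cs,b,.119).round(4))
# mat: dark
g=t.max(2); m=np.zeros_like(g); m[155:250,145:235]=(g[155:250,145:235]<50)
rc=cv2.minAreaRect(np.argwhere(cv2.morphologyEx(m,cv2.MORPH_OPEN,np.ones((3,3))))[:,::-1].astype(np.float32)); bx=cv2.boxPoints(rc); print("mat",bx)
print(plane(ct,bx,.004).round(4))
cr=cv2.resize(t[110:270,150:370],None,fx=3.6,fy=3.6,interpolation=cv2.INTER_CUBIC); cv2.imwrite("pics/crop.png",cr[:,:,::-1])
cr=cv2.resize(s[130:330,140:350],None,fx=3,fy=3,interpolation=cv2.INTER_CUBIC); cv2.imwrite("pics/crops.png",cr[:,:,::-1])
E
```

```text
Traceback (most recent call last):
  File "h.py", line 22, in orange
    n,l,s,_=cv2.connectedComponentsWithStats(k); i=1+np.argmax(s[1:,4]); return l==i
                                                     ~~~~~~~~~^^^^^^^^^
ValueError: attempt to get argmax of an empty sequence
```

```bash
cat > m1.py <<'E'
from plant import r
from h import *
t=cv2.imread("pics/top0.png")[:,:,::-1].copy(); s=cv2.imread("pics/side0.png")[:,:,::-1].copy()
cr=cv2.resize(t[110:270,150:370],None,fx=3.6,fy=3.6,interpolation=cv2.INTER_CUBIC); cv2.imwrite("pics/crop.png",cr[:,:,::-1])
cr=cv2.resize(s[130:330,140:350],None,fx=3,fy=3,interpolation=cv2.INTER_CUBIC); cv2.imwrite("pics/crops.png",cr[:,:,::-1])
ct,cs=r.calibration("top"),r.calibration("side")
h=cv2.cvtColor(t,cv2.COLOR_RGB2HSV); print(h[194:206:2,170:200:6].reshape(-1,3).tolist())
a=barends(orange(t,(155,180,215,220))); b=barends(orange(s,(190,220,260,275)))
print(a,b)
P=[tri(ct,a[0],cs,b[1]),tri(ct,a[1],cs,b[0]),tri(ct,a[0],cs,b[0]),tri(ct,a[1],cs,b[1])];print(np.round(P,4))
print("top plane .119",plane(ct,a,.123).round(4)); print("side",plane(cs,b,.119).round(4))
g=t.max(2); m=np.zeros_like(g); m[155:250,145:235]=(g[155:250,145:235]<50)
rc=cv2.minAreaRect(np.argwhere(cv2.morphologyEx(m,cv2.MORPH_OPEN,np.ones((3,3))))[:,::-1].astype(np.float32)); bx=cv2.boxPoints(rc); print("mat",bx)
print(plane(ct,bx,.004).round(4))
E
sed -i 's/(h\[...,0\]>5)&(h\[...,0\]<16)&(h\[...,1\]>205)/(h[...,0]>4)\&(h[...,0]<15)\&(h[...,1]>185)/' h.py
python3 m1.py
```

```text
[[15, 174, 190], [11, 40, 158], [19, 40, 154], [27, 13, 173], [26, 11, 163], [13, 178, 182], [15, 173, 187], [17, 155, 174], [36, 7, 174], [26, 12, 171], [20, 26, 116], [13, 183, 170], [15, 170, 186], [14, 158, 176], [26, 10, 171], [26, 12, 168], [45, 8, 132], [13, 171, 158], [15, 174, 185], [14, 180, 187], [26, 15, 133], [30, 13, 158], [19, 112, 173], [10, 73, 144], [14, 177, 182], [18, 29, 87], [26, 13, 156], [23, 13, 162], [35, 9, 163], [14, 50, 137]]Traceback (most recent call last):
  File "m1.py", line 8, in <module>
    a=barends(orange(t,(155,180,215,220))); b=barends(orange(s,(190,220,260,275)))
              ~~~~~~^^^^^^^^^^^^^^^^^^^^^
  File "h.py", line 22, in orange
    n,l,s,_=cv2.connectedComponentsWithStats(k); i=1+np.argmax(s[1:,4]); return l==i
                                                     ~~~~~~~~~^^^^^^^^^
    return _wrapfunc(a, 'argmax', axis=axis, out=out, **kwds)
    return bound(*args, **kwds)
ValueError: attempt to get argmax of an empty sequence
```

```bash
sed -i 's/(h\[...,0\]<15)&(h\[...,1\]>185)/(h[...,0]<18)\&(h[...,1]>140)/' h.py
python3 m1.py
```

```text
[[15, 174, 190], [11, 40, 158], [19, 40, 154], [27, 13, 173], [26, 11, 163], [13, 178, 182], [15, 173, 187], [17, 155, 174], [36, 7, 174], [26, 12, 171], [20, 26, 116], [13, 183, 170], [15, 170, 186], [14, 158, 176], [26, 10, 171], [26, 12, 168], [45, 8, 132], [13, 171, 158], [15, 174, 185], [14, 180, 187], [26, 15, 133], [30, 13, 158], [19, 112, 173], [10, 73, 144], [14, 177, 182], [18, 29, 87], [26, 13, 156], [23, 13, 162], [35, 9, 163], [14, 50, 137]]
(array([163.56204696, 193.50576568]), array([203.40517004, 203.62333419]), array([183.64571429, 198.60571429])) (array([245.22414282, 226.79866383]), array([205.73842647, 256.15098313]), array([226.24100719, 240.91007194]))
[[0.5408 0.33   0.1209]
 [0.505  0.1912 0.1256]
 [0.4832 0.2885 0.229 ]
 [0.5681 0.2313 0.0047]]
top plane .119 [[0.5392 0.3289 0.123 ]
 [0.5057 0.1917 0.123 ]
 [0.5222 0.2594 0.123 ]]
side [[0.5085 0.1851 0.119 ]
 [0.5434 0.3288 0.119 ]
 [0.5259 0.2569 0.119 ]]
mat [[181. 226.]
 [185. 226.]
 [185. 229.]
 [181. 229.]]
[[0.4434 0.2888 0.004 ]
 [0.4436 0.2742 0.004 ]
 [0.4327 0.2737 0.004 ]
 [0.4325 0.2883 0.004 ]]
```

View pics/crop.png

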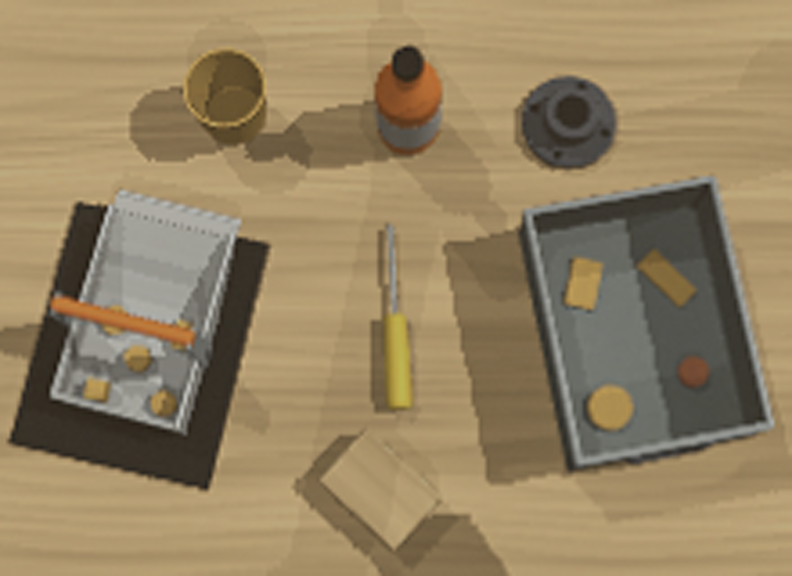

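View pics/crops.png

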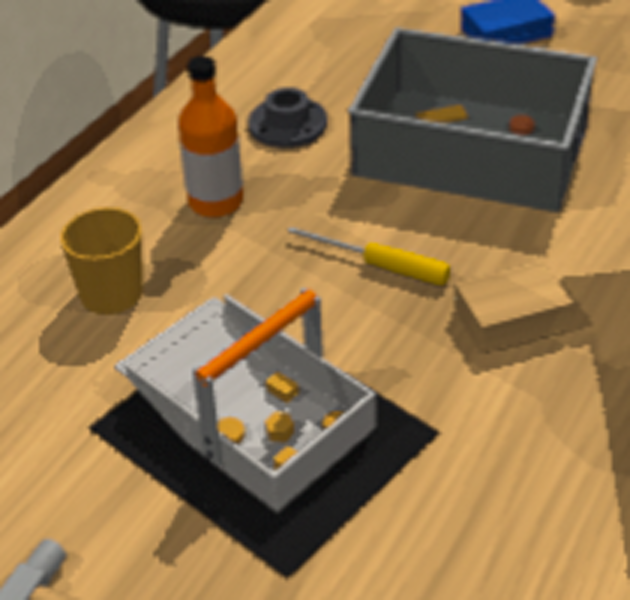

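Crop (3.6× of the top view, offset 150,110): mat corners are at (77,203), (270,243), (209,489), (11,443). Box rim outer corners are at (525,213), (716,180), (773,425), (576,467). In the side crop (3×, offset 140,130) the rim corners are at about (353,112), (398,33), (594,60), (572,143). I'll hook the box's +y side, where the tilt is mostly a wrist roll.

```bash
cat > m2.py <<'E'
from plant import r
from h import *
ct,cs=r.calibration("top"),r.calibration("side")
T=lambda p:(np.array(p,float)+.5)/3.6-.5+[150,110]
S=lambda p:(np.array(p,float)+.5)/3-.5+[140,130]
def rect(n,P):
    c=P.mean(0); e1=(P[0]-P[3]+P[1]-P[2])/2; e2=(P[0]-P[1]+P[3]-P[2])/2
    print(n,c.round(4),"x len %.4f yaw %.2f; y len %.4f yaw-90 %.2f"%(np.linalg.norm(e1),np.degrees(np.arctan2(e1[1],e1[0])),np.linalg.norm(e2),np.degrees(np.arctan2(e2[1],e2[0]))-90))
rect("mat",plane(ct,T([(77,203),(270,243),(209,489),(11,443)]),.004))
P=plane(ct,T([(525,213),(716,180),(773,425),(576,467)]),.092); rect("box top",P); print(P.round(4))
P=plane(cs,S([(353,112),(398,33),(594,60),(572,143)]),.092)
print(P.round(4)); 
# automatic: mat mask
t=cv2.imread("pics/top0.png")
g=t.max(2); print("mat px",g[170:176,176:178].ravel(),g[225,175])
m=np.zeros_like(g); m[150:255,145:235]=g[150:255,145:235]<70
m=cv2.morphologyEx(m,cv2.MORPH_OPEN,np.ones((3,3))); cn=max(cv2.findContours(m,0,1)[0],key=cv2.contourArea)
bx=cv2.boxPoints(cv2.minAreaRect(cn)); print(bx.round(1)); print(plane(ct,bx,.004).round(4).tolist(),plane(ct,bx,.004).mean(0))
for n,p,z in[("bottle top",(407,62),.19),("cup top",(225,88),.085),("wood",(380,490),.038),("screw tip",(390,225),.01),("screw end",(399,405),.013),("flange",(569,120),.03)]: print(n,plane(ct,T([p]),z).round(3))
E
python3 m2.py
```

```text
mat [0.5218 0.2635 0.004 ] x len 0.2571 yaw -12.01; y len 0.2069 yaw-90 -11.79
box top [ 0.5337 -0.2373  0.092 ] x len 0.2471 yaw 10.72; y len 0.1914 yaw-90 11.42
[[ 0.6374 -0.1204  0.092 ]
 [ 0.6727 -0.3081  0.092 ]
 [ 0.4325 -0.3541  0.092 ]
 [ 0.392  -0.1665  0.092 ]]
[[ 0.6382 -0.1206  0.092 ]
 [ 0.6712 -0.2979  0.092 ]
 [ 0.4328 -0.3479  0.092 ]
 [ 0.3949 -0.1775  0.092 ]]
mat px [ 55  52  56  50  54  49  52  46  49  61  47 114] 48
[[152.4 232.5]
 [168.7 164.5]
 [223.6 177.6]
 [207.2 245.7]]
[[0.4183, 0.3925, 0.004], [0.6743, 0.3472, 0.004], [0.6251, 0.1392, 0.004], [0.3737, 0.1907, 0.004]] [0.52283221 0.26739873 0.004     ]
bottle top [[ 0.754 -0.005  0.19 ]]
cup top [[0.766 0.177 0.085]]
wood [[0.373 0.018 0.038]]
screw tip [[0.645 0.012 0.01 ]]
screw end [[0.459 0.001 0.013]]
flange [[ 0.754 -0.172  0.03 ]]
```

```bash
cat >> h.py <<'E'
def step(o,tp,rpy=None,Rt=None):
    """shift and rotvec in current tool axes to reach world pose"""
    Rc=R.from_euler("xyz",o["ee_rot"],degrees=True)
    Rt=Rt or R.from_euler("xyz",rpy,degrees=True)
    return Rc.inv().apply(np.array(tp)-o["tcp_pos"]).round(4),(Rc.inv()*Rt).as_rotvec().round(4)
E
python3 -c "
from plant import r
from h import *
print(*step(r.observe(),[.523,.2606,.215],[180,0,-104.5]))"
```

```text
[-0.5816  0.6797  0.0166] [ 1.6e-03  7.0e-04 -9.5e-01]
```

Call:
move_arm --moves "-0.29 0.34 0.008 0 0 -0.5;-0.29 0.34 0.008 0 0 -0.5;-0.29 0.34 0.008 0 0 -0.5;-0.29 0.34 0.008 0 0 -0.5;-0.29 0.34 0.008 0 0 -0.5;-0.582 0.68 0.0166 0 0 -0.95;-0.582 0.68 0.0166 0 0 -0.95;-0.582 0.68 0.0166 0 0 -0.95;-0.582 0.68 0.0166 0 0 -0.95;-0.582 0.68 0.0166 0 0 -0.95;-0.582 0.68 0.0166 0 0 -0.95;-0.582 0.68 0.0166 0 0 -0.95" --gripper 1

```text
time: 1.15
tcp_pos: [0.3912, -0.1098, 0.2223]
ee_rot: [-180.0, 0.0, -104.5]
contact_force: [2.3, -1.1, 0.7]
opening: 0.0854
grip_force: 0.0
```

```bash
python3 -c "
from plant import r
from h import *
o=r.observe();print(o['tcp_pos'],o['ee_rot'],o['qpos'])
print(*step(o,[.523,.2606,.215],[180,0,-104.5]))"
```

```text
[ 0.39123132 -0.10981154  0.22228053] [-1.79963279e+02  1.97494029e-02 -1.04488733e+02] [ 7.47518103e+00  5.12088732e-01 -2.86420157e+01 -5.24834233e-03
 -6.08044534e+01 -2.19613621e+01]
[-0.3916 -0.0349  0.0074] [-0.0006  0.0003  0.0002]
```

Call:
move_arm --moves "-0.392 -0.035 0.0074 0 0 0;-0.392 -0.035 0.0074 0 0 0;-0.392 -0.035 0.0074 0 0 0;-0.392 -0.035 0.0074 0 0 0;-0.392 -0.035 0.0074 0 0 0;-0.392 -0.035 0.0074 0 0 0;-0.392 -0.035 0.0074 0 0 0;-0.392 -0.035 0.0074 0 0 0;-0.392 -0.035 0.0074 0 0 0;-0.392 -0.035 0.0074 0 0 0;-0.392 -0.035 0.0074 0 0 0;-0.392 -0.035 0.0074 0 0 0"

```text
time: 2.15
tcp_pos: [0.523, 0.2597, 0.2136]
ee_rot: [179.9, -0.1, -104.4]
contact_force: [0.3, -0.8, -0.2]
opening: 0.0851
grip_force: 0.0
```

Run:
```python
from plant import r
from h import *
o=r.observe();print(o['tcp_pos'],o['ee_rot'],o['qpos'])
c=r.calibration("wrist"); w=r.capture("wrist"); cv2.imwrite("pics/w1.png",w[:,:,::-1])
h=cv2.cvtColor(w,cv2.COLOR_RGB2HSV); 
try:
    m=orange(w,(0,0,512,384)); a=barends(m); print(a,m.sum(),plane(c,a,.119).round(4))
except Exception as e: print(e)
```

```text
[0.52297798 0.25965171 0.21355778] [ 1.79917075e+02 -9.56116187e-02 -1.04422023e+02] [ 4.22784083e+01  1.88665168e+01 -6.97363464e+00 -1.86656097e-02
 -6.42852900e+01 -5.66923833e+01]
(array([251.7557912 ,  96.62168349]), array([253.52966309, 272.32495541]), array([252.61306385, 181.53514938])) 3414 [[0.5067 0.1931 0.119 ]
 [0.5413 0.3324 0.119 ]
 [0.5221 0.255  0.119 ]]
```

View pics/w1.png

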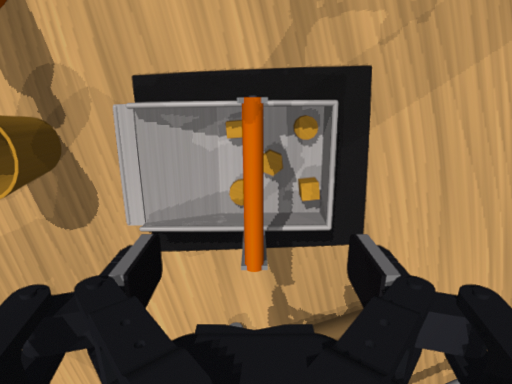

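The wrist view shows the bar centred between the open fingers, from (252,97) to (254,272), with all five offcuts in the pan. The mat corners are visible at (133,76), (371,66), (364,244) and (145,250).

Call:
move_arm --moves "-0.002 0 0.03 0 0 0;-0.002 0 0.06 0 0 0;-0.002 0 0.085 0 0 0;-0.002 0 0.1 0 0 0;-0.002 0 0.11 0 0 0;-0.002 0 0.114 0 0 0;-0.002 0 0.114 0 0 0;-0.002 0 0.114 0 0 0"

```text
time: 2.87
tcp_pos: [0.5244, 0.2609, 0.1019]
ee_rot: [-179.9, 0.1, -104.5]
contact_force: [0.1, -0.4, 0.8]
opening: 0.0852
grip_force: 0.0
```

Call:
move_arm --moves "0 0 0 0 0 0;0 0 0 0 0 0;0 0 0 0 0 0;0 0 0 0 0 0;0 0 0 0 0 0;0 0 0 0 0 0;0 0 0 0 0 0;0 0 0 0 0 0;0 0 0 0 0 0;0 0 0 0 0 0" --gripper 0 --force 110

```text
time: 3.7
tcp_pos: [0.5241, 0.261, 0.1012]
ee_rot: [-180.0, 0.0, -104.5]
contact_force: [0.5, -0.5, 4.2]
opening: 0.0129
grip_force: 107.4
```

Run:
```python
from plant import r
from h import *
o=r.observe();print(o['tcp_pos'],o['ee_rot'],o['contact_force'],o['opening'],o['grip_force'])
import json
# box rim now: top view close-up unobstructed?
t=r.capture("top"); cr=cv2.resize(t[140:260,280:380],None,fx=5,fy=5,interpolation=cv2.INTER_CUBIC); cv2.imwrite("pics/box1.png",cr[:,:,::-1])
s=r.capture("side"); cr=cv2.resize(s[135:200,250:345],None,fx=6,fy=6,interpolation=cv2.INTER_CUBIC); cv2.imwrite("pics/box2.png",cr[:,:,::-1])
a=np.vstack([cv2.imread("pics/box1.png")[:, :500],]); b=cv2.imread("pics/box2.png")
print(a.shape,b.shape)
# mat from wrist image
```

```text
[0.5241441  0.26095829 0.10121945] [-1.79957497e+02  1.84013422e-02 -1.04461670e+02] [ 0.53309808 -0.5180374   4.22468089] 0.012894833315390644 107.37335085868835
(600, 500, 3) (390, 570, 3)
```

Run:
```python
import cv2,numpy as np
a=cv2.resize(cv2.imread("pics/box1.png"),(400,480)); b=cv2.resize(cv2.imread("pics/box2.png"),(380,260))
c=np.zeros((480,780,3),np.uint8); c[:,:400]=a; c[:260,400:]=b; cv2.imwrite("pics/boxc.png",c)
```

```text
(no output)
```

View pics/boxc.png

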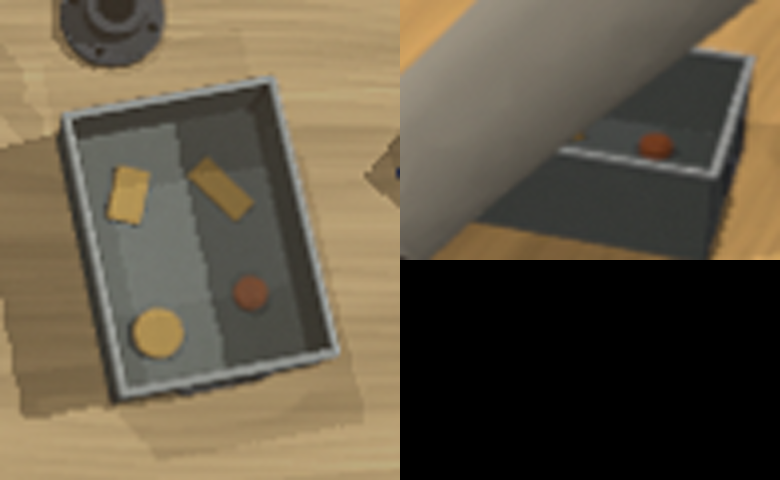

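Call:
move_arm --moves "0 0 -0.005 0 0 0;0 0 -0.015 0 0 0;0 0 -0.03 0 0 0;0 0 -0.05 0 0 0;0 0 -0.075 0 0 0;0 0 -0.1 0 0 0;0 0 -0.12 0 0 0;0 0 -0.13 0 0 0;0 0 -0.13 0 0 0;0 0 -0.13 0 0 0"

```text
time: 4.63
tcp_pos: [0.5227, 0.2606, 0.2292]
ee_rot: [179.8, -0.1, -104.5]
contact_force: [-0.6, -0.2, -9.4]
opening: 0.0127
grip_force: 107.7
```

Run:
```python
from plant import r
from h import *
ct=r.calibration("top")
px=(np.array([(68,118),(272,81),(335,351),(122,395)])+.5)/4-.5+[280,140]
P=plane(ct,px,.093); print(P.round(4))
e=P[0]-P[3]; e2=P[1]-P[2]; c=P.mean(0); print(c,np.linalg.norm(e),np.linalg.norm(P[0]-P[1]),[np.degrees(np.arctan2(v[1],v[0])).round(2) for v in(e,e2)], np.degrees(np.arctan2(*(P[0]-P[1])[:2]*[-1,1])), np.degrees(np.arctan2(*(P[3]-P[2])[:2]*[-1,1])))
yaw=np.radians(11.0); y=np.array([-np.sin(yaw),np.cos(yaw)])
w1=(P[0]+P[3])[:2]/2; w2=c[:2]+.093*y; print("wire mid",w1,w2); h=(w1+w2)/2+.128*y; print("handle",h)
o=r.observe(); print(step(o,[*h,.2292],[180,0,11-180]))
```

```text
[[ 0.636  -0.1244  0.093 ]
 [ 0.6715 -0.3047  0.093 ]
 [ 0.4335 -0.3504  0.093 ]
 [ 0.3953 -0.168   0.093 ]]
[ 0.53408252 -0.23688082  0.093     ] 0.24467784353078326 0.183752568827254 [np.float64(10.28), np.float64(10.88)] 11.137070278752581 11.823634102736458
wire mid [ 0.51566265 -0.14620476] [ 0.51633729 -0.14558949]
handle [ 0.49157642 -0.02024885]
(array([ 2.797e-01, -4.040e-02,  2.000e-04]), array([ 0.0018, -0.0025,  1.125 ]))
```

Call:
move_arm --moves "0.008 -0.001 0 0 0 0.03;0.03 -0.004 0 0 0 0.12;0.06 -0.009 0 0 0 0.24;0.09 -0.013 0 0 0 0.36;0.12 -0.017 0 0 0 0.48;0.15 -0.022 0 0 0 0.6;0.18 -0.026 0 0 0 0.72;0.21 -0.03 0 0 0 0.84;0.24 -0.035 0 0 0 0.96;0.265 -0.038 0 0 0 1.06;0.277 -0.04 0 0 0 1.11;0.28 -0.0404 0 0 0 1.125"

```text
time: 5.63
tcp_pos: [0.4905, -0.0231, 0.2288]
ee_rot: [-180.0, -0.3, -169.3]
contact_force: [0.1, 0.9, -7.8]
opening: 0.013
grip_force: 107.7
```

Call:
move_arm --moves "0 0 0.01 0 0 0;0 0 0.025 0 0 0;0 0 0.035 0 0 0;0 0 0.04 0 0 0;0 0 0.04 0 0 0;0 0 0.04 0 0 0"

```text
time: 6.13
tcp_pos: [0.4929, -0.0199, 0.1903]
ee_rot: [-180.0, -0.1, -168.9]
contact_force: [1.0, 0.9, -7.2]
opening: 0.0125
grip_force: 107.8
```

Run:
```python
from plant import r
from h import *
o=r.observe();print(o['tcp_pos'],o['ee_rot'],o['contact_force'],o['ft_torque'],o['qpos'].round(1))
w=r.capture("wrist"); s=r.capture("side"); t=r.capture("top")
cv2.imwrite("pics/s2.png",s[:,:,::-1]);cv2.imwrite("pics/t2.png",t[:,:,::-1]);cv2.imwrite("pics/w2.png",w[:,:,::-1])
a=cv2.resize(w[:,:],(400,300)); b=cv2.resize(t[120:270,220:370],(400,400),interpolation=2); d=cv2.resize(s[100:300,180:380],(400,400),interpolation=2)
c=np.zeros((600,800,3),np.uint8); c[:400,:400]=b; c[:400,400:]=d; c[400:,:267]=cv2.resize(w,(267,200)); cv2.imwrite("pics/hov.png",c[:,:,::-1])
```

```text
[ 0.49294025 -0.01993096  0.19029938] [-1.79976622e+02 -5.27704768e-02 -1.68885108e+02] [ 1.02679104  0.91294811 -7.24866091] [-0.01809756 -0.09275751 -0.02165926] [ 16.6  11.3 -21.1   0.  -57.6 -95.5]
```

View pics/hov.png

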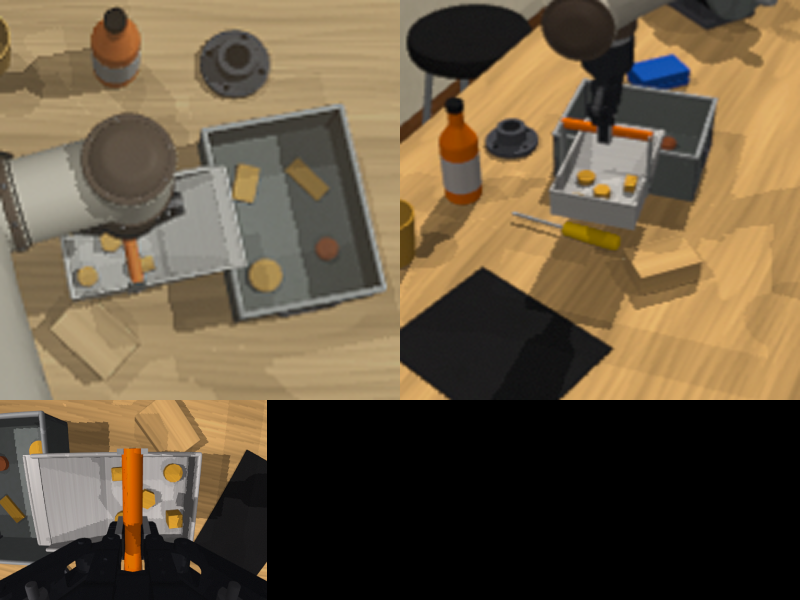

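Hover composite: the pan is level over the box's left wall. Its lip end runs from about (225,170) to (245,262) in the top part, and the rim's left wire from (203,128) to (240,315). The screwdriver and wood block are clear below.

Run:
```python
from plant import r
from h import *
ct=r.calibration("top")
f=lambda p:(np.array(p,float)+.5)*.375-.5+[220,120]
Q=plane(ct,f([(225,170),(245,262)]),.125); y=np.array([-np.sin(np.radians(11)),np.cos(np.radians(11)),0]); h=np.array([.4929,-.0199,.208])
print(Q.round(4), (Q-h)@-y)
W=plane(ct,f([(203,130),(241,313)]),.093); print(W.round(4),(W-h)@-y)
cw=r.calibration("wrist")
g=lambda p:(np.array(p,float)-[0,400]+.5)*384/200-.5
Q=plane(cw,g([(23,457),(38,547)]),.122); print(Q.round(4),(Q-h)@-y)
Q=plane(cw,g([(201,455),(195,545)]),.14); print("rear top(-80)",Q.round(4),(Q-h)@-y)
```

```text
[[ 0.5777 -0.1465  0.125 ]
 [ 0.4603 -0.1701  0.125 ]] [0.14043161 0.14118418]
[[ 0.6385 -0.1216  0.093 ]
 [ 0.3997 -0.1679  0.093 ]] [0.1275719  0.12747847]
[[ 0.4595 -0.171   0.122 ]
 [ 0.5904 -0.1463  0.122 ]] [0.1419119  0.14272239]
rear top(-80) [[0.4151 0.0466 0.14  ]
 [0.5306 0.0749 0.14  ]] [-0.08016034 -0.08585734]
```

Call:
move_arm --moves "0 0 0.008 0 0 0;0 0 0.016 0 0 0;0 0 0.021 0 0 0;0 0 0.024 0 0 0;0 0 0.024 0 0 0;0 0 0.024 0 0 0"

```text
time: 6.78
tcp_pos: [0.4929, -0.0204, 0.1665]
ee_rot: [-180.0, -0.0, -168.9]
contact_force: [-0.8, 0.2, -7.5]
opening: 0.0129
grip_force: 107.8
```

Call:
move_arm --moves "0 0 0.001 0 0 0;0 0 0.002 0 0 0;0 0 0.002 0 0 0;0 0 0.002 0 0 0"

```text
time: 7.12
tcp_pos: [0.4928, -0.0203, 0.1648]
ee_rot: [180.0, 0.0, -169.0]
contact_force: [0.2, 0.3, -6.9]
opening: 0.0131
grip_force: 107.8
```

Call:
move_arm --moves "0 0 0.001 0 0 0;0 0 0.0015 0 0 0;0 0 0.0015 0 0 0;0 0 0.0015 0 0 0"

```text
time: 7.45
tcp_pos: [0.4929, -0.0203, 0.1633]
ee_rot: [-180.0, 0.0, -169.0]
contact_force: [0.7, -0.3, -7.5]
opening: 0.0126
grip_force: 107.8
```

Call:
move_arm --moves "0 0 0.001 0 0 0;0 0 0.0015 0 0 0;0 0 0.0015 0 0 0;0 0 0.0015 0 0 0"

```text
time: 7.78
tcp_pos: [0.4932, -0.0202, 0.162]
ee_rot: [180.0, 0.0, -168.9]
contact_force: [-0.7, 1.4, -5.4]
opening: 0.0128
grip_force: 108.1
```

Call:
move_arm --moves "0 0 0.001 0 0 0;0 0 0.0015 0 0 0;0 0 0.0015 0 0 0;0 0 0.0015 0 0 0"

```text
time: 8.12
tcp_pos: [0.4933, -0.0201, 0.1606]
ee_rot: [180.0, 0.1, -168.9]
contact_force: [-0.1, 3.1, -4.3]
opening: 0.0129
grip_force: 108.3
```

Call:
move_arm --moves "0 0.001 -0.0005 0 0 0;0 0.0015 -0.0005 0 0 0;0 0.0015 -0.0005 0 0 0;0 0.0015 -0.0005 0 0 0"

```text
time: 8.45
tcp_pos: [0.4924, -0.0192, 0.1605]
ee_rot: [-180.0, -0.0, -168.9]
contact_force: [1.3, -0.5, -5.1]
opening: 0.0127
grip_force: 108.0
```

```bash
cat > arc.py <<'E'
import sys; from h import *
# rows in tool frame at angle th0 for going to angles th; p = TCP rel. pivot at theta 0 (tool y,z), press list
def rows(th0,ths,p=(.128,-.0722),pr0=.0015,pr=.0015):
    f=lambda t,q:R.from_rotvec([-np.radians(t),0,0]).apply([0,p[0],p[1]+q])
    R0=R.from_rotvec([-np.radians(th0),0,0])
    for t in ths:
        d=R0.inv().apply(f(t,pr)-f(th0,pr0)); print(t,"%.4f %.4f rot %.3f"%(d[1],d[2],-np.radians(t-th0)))
a=[float(x) for x in sys.argv[1:]]
rows(a[0],a[3:],pr0=a[1]/1e3,pr=a[2]/1e3)
E
python3 arc.py 0 1.3 1.3 1 3 5 7 9 11 13 15 17 19 20
```

```text
1.0 -0.0013 -0.0022 rot -0.017
3.0 -0.0039 -0.0066 rot -0.052
5.0 -0.0067 -0.0109 rot -0.087
7.0 -0.0096 -0.0151 rot -0.122
9.0 -0.0127 -0.0192 rot -0.157
11.0 -0.0159 -0.0231 rot -0.192
13.0 -0.0192 -0.0270 rot -0.227
15.0 -0.0227 -0.0307 rot -0.262
17.0 -0.0263 -0.0343 rot -0.297
19.0 -0.0301 -0.0378 rot -0.332
20.0 -0.0320 -0.0395 rot -0.349
```

Call:
move_arm --moves "0 -0.0013 -0.0022 -0.017 0 0;0 -0.0039 -0.0066 -0.052 0 0;0 -0.0067 -0.0109 -0.087 0 0;0 -0.0096 -0.0151 -0.122 0 0;0 -0.0127 -0.0192 -0.157 0 0;0 -0.0159 -0.0231 -0.192 0 0;0 -0.0192 -0.027 -0.227 0 0;0 -0.0227 -0.0307 -0.262 0 0;0 -0.0263 -0.0343 -0.297 0 0;0 -0.0301 -0.0378 -0.332 0 0;0 -0.032 -0.0395 -0.349 0 0;0 -0.032 -0.0395 -0.349 0 0"

```text
time: 9.45
tcp_pos: [0.4991, -0.0515, 0.1998]
ee_rot: [160.0, -0.0, -169.1]
contact_force: [0.6, -0.9, -7.4]
opening: 0.0126
grip_force: 107.9
```

```bash
python3 - <<'E'
from plant import r
from h import *
o=r.observe(); print(o["tcp_pos"],o["ee_rot"],o["contact_force"],o["ft_torque"],o["qpos"].round(1),o["joint_vel"].round(1))
E
python3 arc.py 20 1.3 1.3 21 23 25 27 29 31 33 35 37 39 40
```

```text
[ 0.49907196 -0.05148654  0.19978088] [ 1.60035924e+02 -1.26617193e-02 -1.69072592e+02] [ 0.60147119 -0.86891466 -7.39053754] [-1.87408404 -0.38633647  0.03805194] [ -0.2  16.1  -7.9 -20.7 -71.2 -71.2] [ 1.6 -0.5 -1.5  0.9  1.3 -3.7]
21.0 -0.0013 -0.0022 rot -0.017
23.0 -0.0039 -0.0066 rot -0.052
25.0 -0.0067 -0.0109 rot -0.087
27.0 -0.0096 -0.0151 rot -0.122
29.0 -0.0127 -0.0192 rot -0.157
31.0 -0.0159 -0.0231 rot -0.192
33.0 -0.0192 -0.0270 rot -0.227
35.0 -0.0227 -0.0307 rot -0.262
37.0 -0.0263 -0.0343 rot -0.297
39.0 -0.0301 -0.0378 rot -0.332
40.0 -0.0320 -0.0395 rot -0.349
```

Call:
move_arm --moves "0 0 0.001 0 0 0;0 0 0.0015 0 0 0;0 0 0.0015 0 0 0;0 0 0.0015 0 0 0"

```text
time: 9.78
tcp_pos: [0.4984, -0.0495, 0.1987]
ee_rot: [160.0, -0.0, -168.9]
contact_force: [0.2, -1.0, -6.8]
opening: 0.0128
grip_force: 108.1
```

Run:
```python
from plant import r
from h import *
o=r.observe(); print(o["tcp_pos"],o["ee_rot"],o["contact_force"],o["ft_torque"])
w=r.capture("wrist"); s=r.capture("side"); t=r.capture("top")
cv2.imwrite("pics/s3.png",s[:,:,::-1]);cv2.imwrite("pics/t3.png",t[:,:,::-1]);cv2.imwrite("pics/w3.png",w[:,:,::-1])
c=np.zeros((600,800,3),np.uint8); c[:400,:400]=cv2.resize(t[130:250,240:360],(400,400),interpolation=2); c[:400,400:]=cv2.resize(s[110:230,230:350],(400,400),interpolation=2); c[400:,:267]=cv2.resize(w,(267,200)); cv2.imwrite("pics/c3.png",c[:,:,::-1])
```

```text
[ 0.49836013 -0.04950154  0.19868976] [ 1.60039036e+02 -1.83147034e-02 -1.68903092e+02] [ 0.19001737 -1.02425643 -6.84823601] [-2.0446621  -0.3784877   0.00222461]
```

View pics/c3.png

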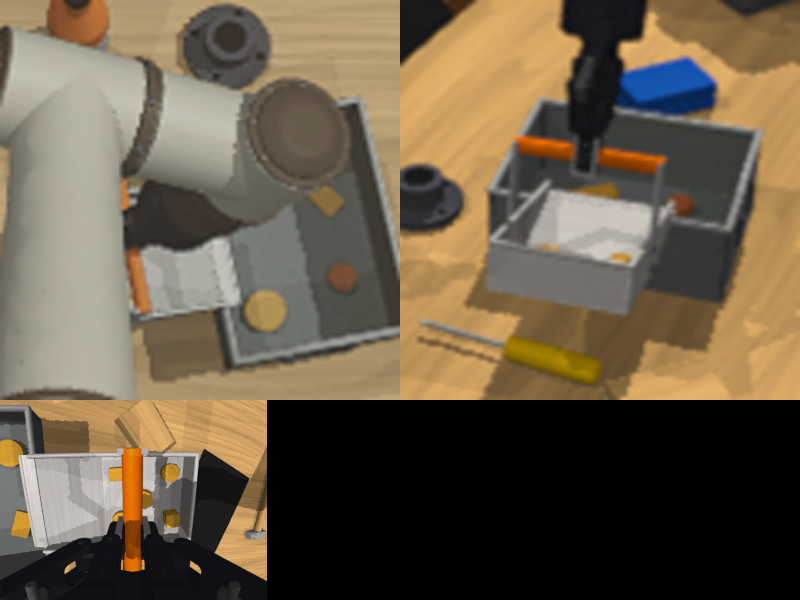

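The pan still sits the same in the gripper apart from a shift of about 3 px toward the lip (wrist inset: lip edge 23→20, rear wall 201→199). It has yielded 2–3° in the grip, so the lip is slightly off the wire. I'll measure that slip and correct for it.

```bash
cat > slip.py <<'E'
import sys
from plant import r
from h import *
CW=None
def proj(c,o,P):  # P in tool frame
    K,d,Rm,x=cam(c); Rc=R.from_euler("xyz",o["ee_rot"],degrees=True)
    W=Rc.apply(P)+o["tcp_pos"]; q=(W-x)@Rm*[1,-1,-1]
    return cv2.projectPoints(q,np.zeros(3),np.zeros(3),K,d)[0].reshape(-1,2)
o=r.observe(); c=r.calibration("wrist")
def pan(P,dl): # pan coords rel. handle (x lip, y, z up) -> tool frame; dl = lip-up slip deg. tool y=-panx, tool z=-panz, tool x=-pan y
    P=np.array(P,float); s=np.radians(dl); x=P[:,0]*np.cos(s)-P[:,2]*np.sin(s); z=P[:,0]*np.sin(s)+P[:,2]*np.cos(s)
    return np.c_[-P[:,1]*0+P[:,1],-x,-z-.0178]
def shift(a,b,box):
    x0,y0,x1,y1=box; g=[cv2.Sobel(cv2.GaussianBlur(cv2.cvtColor(i,6),(0,0),1),cv2.CV_32F,1,0) for i in(a,b)]
    m=cv2.matchTemplate(g[1][y0-3:y1+3,x0-25:x1+25],g[0][y0:y1,x0:x1],cv2.TM_CCOEFF_NORMED); _,v,_,p=cv2.minMaxLoc(m); return p[0]-25,v
if __name__=="__main__":
    ref=cv2.imread("pics/w2.png"); cur=cv2.imread(sys.argv[1])
    P=[(142,0,-84),(-80,0,-70),(-50,0,-105)]
    a,b=[proj(c,o,pan(np.array(P)/1e3,d)) for d in(0,1)]; print("px/deg",(b-a)[:,0].round(2),"at",a.round(0).tolist())
    for n,bx in(("lip",(35,110,80,270)),("rear",(358,110,395,250)),("slugs",(285,115,365,260)),("bar",(235,95,275,150))): print(n,shift(ref,cur,bx))
E
python3 slip.py pics/w3.png
```

```text
px/deg [-3.93 -2.58 -2.62] at [[56.0, 199.0], [375.0, 206.0], [320.0, 191.0]]
lip (-8, 0.7653583884239197)
rear (-4, 0.6586878299713135)
slugs (20, 0.2388019561767578)
bar (0, 0.9510077834129333)
```

```bash
cat > arc2.py <<'E'
import sys; from h import *
X=lambda t,v:R.from_rotvec([-np.radians(t),0,0]).apply(v)
def tcp(t,k,q): return X(t-k*np.sin(np.radians(t)),[0,.128,-.090+q])+X(t,[0,0,.0178])
def rows(cur,th0,ths,k,q):
    R0=R.from_rotvec([-np.radians(th0),0,0]); s=[]
    for t in ths:
        d=R0.inv().apply(tcp(t,k,q)-cur); s.append("0 %.4f %.4f %.3f 0 0"%(d[1],d[2],-np.radians(t-th0)))
    print(";".join(s))
E
python3 -c "
from arc2 import *
cur=X(20,[0,.128,-.0722+.0028])
rows(cur,20,[20,22,24,26,28,30,32,34,36,38,39,39],5.3,.001)"
```

```text
0 0.0028 0.0023 -0.000 0 0;0 0.0006 -0.0018 -0.035 0 0;0 -0.0017 -0.0059 -0.070 0 0;0 -0.0041 -0.0099 -0.105 0 0;0 -0.0067 -0.0139 -0.140 0 0;0 -0.0093 -0.0177 -0.175 0 0;0 -0.0122 -0.0215 -0.209 0 0;0 -0.0151 -0.0252 -0.244 0 0;0 -0.0182 -0.0288 -0.279 0 0;0 -0.0214 -0.0323 -0.314 0 0;0 -0.0230 -0.0340 -0.332 0 0;0 -0.0230 -0.0340 -0.332 0 0
```

Call:
move_arm --moves "0 0.0014 0.0012 0 0 0;0 0.0028 0.0023 0 0 0;0 0.0028 0.0023 0 0 0;0 0.0028 0.0023 0 0 0" --gripper 0 --force 118

```text
time: 10.27
tcp_pos: [0.4981, -0.0464, 0.1978]
ee_rot: [160.0, 0.0, -168.9]
contact_force: [0.9, -1.3, -5.9]
opening: 0.0131
grip_force: 115.2
```

```bash
python3 -c "
from arc2 import *
rows(tcp(20,5.3,.001),20,[21,23,25,27,29,31,33,35,37,39,40,40],5.3,.001)"
```

```text
0 -0.0011 -0.0021 -0.017 0 0;0 -0.0033 -0.0062 -0.052 0 0;0 -0.0056 -0.0102 -0.087 0 0;0 -0.0081 -0.0142 -0.122 0 0;0 -0.0107 -0.0181 -0.157 0 0;0 -0.0135 -0.0219 -0.192 0 0;0 -0.0164 -0.0256 -0.227 0 0;0 -0.0194 -0.0293 -0.262 0 0;0 -0.0225 -0.0329 -0.297 0 0;0 -0.0257 -0.0363 -0.332 0 0;0 -0.0274 -0.0380 -0.349 0 0;0 -0.0274 -0.0380 -0.349 0 0
```

Call:
move_arm --moves "0 -0.0011 -0.0021 -0.017 0 0;0 -0.0033 -0.0062 -0.052 0 0;0 -0.0056 -0.0102 -0.087 0 0;0 -0.0081 -0.0142 -0.122 0 0;0 -0.0107 -0.0181 -0.157 0 0;0 -0.0135 -0.0219 -0.192 0 0;0 -0.0164 -0.0256 -0.227 0 0;0 -0.0194 -0.0293 -0.262 0 0;0 -0.0225 -0.0329 -0.297 0 0;0 -0.0257 -0.0363 -0.332 0 0;0 -0.0274 -0.038 -0.349 0 0;0 -0.0274 -0.038 -0.349 0 0"

```text
time: 11.27
tcp_pos: [0.5065, -0.086, 0.2245]
ee_rot: [140.1, 0.1, -169.1]
contact_force: [0.1, -0.9, -2.8]
opening: 0.0125
grip_force: 115.9
```

```bash
python3 - <<'E'
from plant import r
from h import *
o=r.observe(); print(o["tcp_pos"],o["ee_rot"],o["contact_force"],o["ft_torque"],o["qpos"].round(1))
cv2.imwrite("pics/w4.png",r.capture("wrist")[:,:,::-1]);cv2.imwrite("pics/s4.png",r.capture("side")[:,:,::-1])
E
python3 slip.py pics/w4.png
```

```text
[ 0.506511   -0.08600064  0.22448292] [ 1.40073161e+02  1.27028130e-01 -1.69057370e+02] [ 0.07180349 -0.86204616 -2.75517753] [-3.17536287e+00 -4.94816653e-01  5.44342448e-04] [-14.4  23.5   4.4 -35.5 -90.4 -58.5]
px/deg [-3.93 -2.58 -2.62] at [[56.0, 199.0], [375.0, 206.0], [320.0, 191.0]]
lip (-14, 0.6876161098480225)
rear (-9, 0.5840869545936584)
slugs (0, 0.270059198141098)
bar (1, 0.7724248766899109)
```

```bash
python3 -c "
from arc2 import *
rows(tcp(40,5.3,.001),40,[41,43,45,47,49,51,53,55,57,59,60,60],5.3,.0005)
rows(tcp(60,5.3,.0005),60,[61,63,65,67,69,71,73,75,77,79,80,80],5.3,.0005)"
```

```text
0 -0.0010 -0.0027 -0.017 0 0;0 -0.0032 -0.0069 -0.052 0 0;0 -0.0055 -0.0111 -0.087 0 0;0 -0.0080 -0.0152 -0.122 0 0;0 -0.0106 -0.0193 -0.157 0 0;0 -0.0133 -0.0233 -0.192 0 0;0 -0.0162 -0.0272 -0.227 0 0;0 -0.0192 -0.0310 -0.262 0 0;0 -0.0224 -0.0347 -0.297 0 0;0 -0.0257 -0.0384 -0.332 0 0;0 -0.0274 -0.0401 -0.349 0 0;0 -0.0274 -0.0401 -0.349 0 0
0 -0.0010 -0.0022 -0.017 0 0;0 -0.0032 -0.0067 -0.052 0 0;0 -0.0055 -0.0110 -0.087 0 0;0 -0.0080 -0.0153 -0.122 0 0;0 -0.0106 -0.0196 -0.157 0 0;0 -0.0134 -0.0237 -0.192 0 0;0 -0.0163 -0.0278 -0.227 0 0;0 -0.0194 -0.0318 -0.262 0 0;0 -0.0226 -0.0357 -0.297 0 0;0 -0.0260 -0.0394 -0.332 0 0;0 -0.0277 -0.0413 -0.349 0 0;0 -0.0277 -0.0413 -0.349 0 0
```

Call:
move_arm --moves "0 -0.001 -0.0027 -0.017 0 0;0 -0.0032 -0.0069 -0.052 0 0;0 -0.0055 -0.0111 -0.087 0 0;0 -0.008 -0.0152 -0.122 0 0;0 -0.0106 -0.0193 -0.157 0 0;0 -0.0133 -0.0233 -0.192 0 0;0 -0.0162 -0.0272 -0.227 0 0;0 -0.0192 -0.031 -0.262 0 0;0 -0.0224 -0.0347 -0.297 0 0;0 -0.0257 -0.0384 -0.332 0 0;0 -0.0274 -0.0401 -0.349 0 0;0 -0.0274 -0.0401 -0.349 0 0"

```text
time: 12.37
tcp_pos: [0.515, -0.1318, 0.2371]
ee_rot: [120.1, 0.1, -169.0]
contact_force: [0.8, -4.7, 0.2]
opening: 0.0126
grip_force: 116.7
```

```bash
python3 - <<'E'
from plant import r
from h import *
o=r.observe(); print(o["tcp_pos"],o["ee_rot"],o["contact_force"],o["ft_torque"],o["qpos"].round(1))
cv2.imwrite("pics/w5.png",r.capture("wrist")[:,:,::-1]);cv2.imwrite("pics/s5.png",r.capture("side")[:,:,::-1])
E
python3 slip.py pics/w5.png
```

```text
[ 0.51496598 -0.13184257  0.23705656] [ 1.20067220e+02  6.68857135e-02 -1.69014146e+02] [ 0.82752639 -4.72943759  0.16424251] [-3.58661039 -0.67947351  0.24013362] [ -25.2   33.5   15.   -47.6 -109.   -54. ]
px/deg [-3.93 -2.58 -2.62] at [[56.0, 199.0], [376.0, 206.0], [320.0, 191.0]]
lip (-19, 0.49333980679512024)
rear (-10, 0.47216033935546875)
slugs (-1, 0.23387229442596436)
bar (1, 0.7929093837738037)
```

```bash
python3 -c "
from arc2 import *
rows(tcp(60,5.3,.0005),60,[61,63,65,67,69,71,73,75,77,79,80,80],5.0,-.001)"
```

```text
0 -0.0013 -0.0043 -0.017 0 0;0 -0.0036 -0.0088 -0.052 0 0;0 -0.0059 -0.0131 -0.087 0 0;0 -0.0085 -0.0174 -0.122 0 0;0 -0.0112 -0.0217 -0.157 0 0;0 -0.0141 -0.0258 -0.192 0 0;0 -0.0171 -0.0298 -0.227 0 0;0 -0.0202 -0.0338 -0.262 0 0;0 -0.0235 -0.0377 -0.297 0 0;0 -0.0270 -0.0414 -0.332 0 0;0 -0.0287 -0.0433 -0.349 0 0;0 -0.0287 -0.0433 -0.349 0 0
```

Call:
move_arm --moves "0 -0.0012 -0.0035 -0.017 0 0;0 -0.0036 -0.0083 -0.052 0 0;0 -0.0059 -0.0128 -0.087 0 0;0 -0.0085 -0.0174 -0.122 0 0;0 -0.0112 -0.0217 -0.157 0 0;0 -0.0141 -0.0258 -0.192 0 0;0 -0.0171 -0.0298 -0.227 0 0;0 -0.0202 -0.0338 -0.262 0 0;0 -0.0235 -0.0377 -0.297 0 0;0 -0.027 -0.0414 -0.332 0 0;0 -0.0287 -0.0433 -0.349 0 0;0 -0.0287 -0.0433 -0.349 0 0"

```text
time: 13.47
tcp_pos: [0.5245, -0.1827, 0.2333]
ee_rot: [99.9, 0.0, -169.0]
contact_force: [0.9, -5.3, -2.1]
opening: 0.0129
grip_force: 117.0
```

```bash
python3 - <<'E'
from plant import r
from h import *
o=r.observe(); print(o["tcp_pos"],o["ee_rot"],o["contact_force"],o["ft_torque"],o["qpos"].round(1))
w=r.capture("wrist");s=r.capture("side");t=r.capture("top")
for n,i in zip("wst",(w,s,t)): cv2.imwrite(f"pics/{n}6.png",i[:,:,::-1])
c=np.zeros((600,800,3),np.uint8); c[:400,:400]=cv2.resize(t[130:250,240:360],(400,400),interpolation=2); c[:400,400:]=cv2.resize(s[90:210,230:350],(400,400),interpolation=2); c[400:,:267]=cv2.resize(w,(267,200)); cv2.imwrite("pics/c6.png",c[:,:,::-1])
E
python3 slip.py pics/w6.png
```

```text
[ 0.52448105 -0.18266719  0.23334201] [ 9.99104051e+01  4.33641104e-02 -1.69003889e+02] [ 0.88220975 -5.29671198 -2.0614969 ] [-3.71055284 -0.704433    0.07449112] [ -33.    44.6   24.1  -60.5 -125.5  -55.8]
px/deg [-3.93 -2.58 -2.62] at [[56.0, 199.0], [376.0, 206.0], [320.0, 191.0]]
lip (-17, 0.5121753811836243)
rear (-9, 0.39698269963264465)
slugs (-3, 0.251217246055603)
bar (23, 0.24431775510311127)
```

View pics/c6.png

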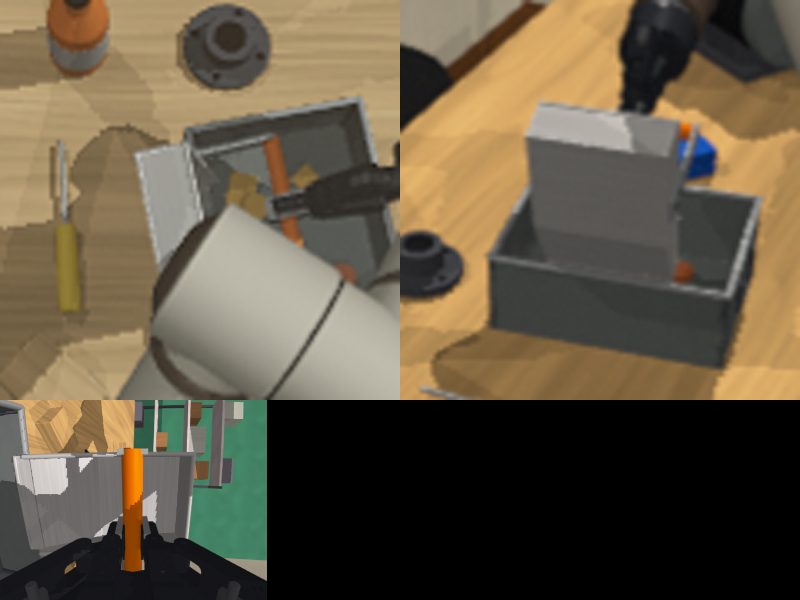

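The wrist inset shows the pan empty, with the lip end still on the wire and tilted about 76°. The side view shows it upright on the near rim. I'll tip a little further to be sure.

```bash
python3 -c "
from arc2 import *
rows(tcp(80,5.0,-.001),80,[82,84,85],4.5,-.0015)
rows(tcp(85,4.5,-.0015),85,[85],4.5,-.008)
rows(tcp(85,4.5,-.008),85,[84,82,79,76,72,68,64,60,56,53,51,50],4.0,-.008)
rows(tcp(50,4,-.008),50,[49,47,44,40,36,32,28,24,20,17,15,14],4.0,-.01)
rows(tcp(14,4,-.01),14,[13,11,8,5,2,0],3.0,-.02)"
```

```text
0 -0.0029 -0.0063 -0.035 0 0;0 -0.0053 -0.0108 -0.070 0 0;0 -0.0066 -0.0130 -0.087 0 0
0 0.0005 -0.0065 -0.000 0 0
0 0.0004 0.0012 0.017 0 0;0 0.0027 0.0059 0.052 0 0;0 0.0058 0.0131 0.105 0 0;0 0.0086 0.0205 0.157 0 0;0 0.0116 0.0304 0.227 0 0;0 0.0139 0.0405 0.297 0 0;0 0.0155 0.0507 0.367 0 0;0 0.0164 0.0609 0.436 0 0;0 0.0167 0.0711 0.506 0 0;0 0.0164 0.0787 0.559 0 0;0 0.0160 0.0837 0.593 0 0;0 0.0157 0.0862 0.611 0 0
0 0.0013 0.0002 0.017 0 0;0 0.0037 0.0047 0.052 0 0;0 0.0068 0.0116 0.105 0 0;0 0.0106 0.0210 0.175 0 0;0 0.0136 0.0306 0.244 0 0;0 0.0160 0.0403 0.314 0 0;0 0.0178 0.0501 0.384 0 0;0 0.0189 0.0600 0.454 0 0;0 0.0194 0.0699 0.524 0 0;0 0.0193 0.0773 0.576 0 0;0 0.0191 0.0822 0.611 0 0;0 0.0189 0.0847 0.628 0 0
0 0.0012 -0.0084 0.017 0 0;0 0.0040 -0.0040 0.052 0 0;0 0.0080 0.0027 0.105 0 0;0 0.0116 0.0096 0.157 0 0;0 0.0148 0.0167 0.209 0 0;0 0.0168 0.0215 0.244 0 0
```

Call:
move_arm --moves "0 -0.0029 -0.0063 -0.035 0 0;0 -0.0053 -0.0108 -0.07 0 0;0 -0.0066 -0.013 -0.087 0 0;0 -0.0066 -0.013 -0.087 0 0;0 -0.0066 -0.013 -0.087 0 0;0 -0.0066 -0.013 -0.087 0 0;0 -0.0066 -0.013 -0.087 0 0;0 -0.0066 -0.013 -0.087 0 0"

```text
time: 14.28
tcp_pos: [0.5271, -0.1948, 0.2292]
ee_rot: [95.1, -0.0, -169.0]
contact_force: [1.0, -4.1, -7.3]
opening: 0.0125
grip_force: 116.5
```

Run:
```python
from plant import r
from h import *
o=r.observe(); print(o["tcp_pos"],o["ee_rot"],o["contact_force"],o["qpos"].round(1))
w=r.capture("wrist"); cv2.imwrite("pics/w7.png",w[:,:,::-1])
h=cv2.cvtColor(w,cv2.COLOR_RGB2HSV); m=((h[...,0]>12)&(h[...,0]<28)&(h[...,1]>120)&(h[...,2]>70)).astype(np.uint8)
n,l,s,c=cv2.connectedComponentsWithStats(m); print([(s[i,4],c[i].round()) for i in range(1,n) if s[i,4]>25])
```

```text
[ 0.52712295 -0.19482354  0.2292394 ] [ 9.50541649e+01 -2.55389784e-02 -1.68972863e+02] [ 1.04334357 -4.09374154 -7.29886826] [ -34.5   47.4   26.   -64.  -129.   -57.2]
[(np.int32(18249), array([140.,  49.])), (np.int32(736), array([346.,  26.])), (np.int32(615), array([284.,  78.])), (np.int32(8145), array([254., 205.])), (np.int32(263), array([135., 321.]))]
```

Call:
move_arm --moves "0 0.0002 -0.003 0 0 0;0 0.0005 -0.0065 0 0 0;0 0.0005 -0.0065 0 0 0"

```text
time: 14.58
tcp_pos: [0.5281, -0.2011, 0.231]
ee_rot: [94.9, 0.0, -168.9]
contact_force: [0.6, 0.9, -3.5]
opening: 0.0123
grip_force: 116.2
```

Call:
move_arm --moves "0 0.0004 0.0012 0.017 0 0;0 0.0027 0.0059 0.052 0 0;0 0.0058 0.0131 0.105 0 0;0 0.0086 0.0205 0.157 0 0;0 0.0116 0.0304 0.227 0 0;0 0.0139 0.0405 0.297 0 0;0 0.0155 0.0507 0.367 0 0;0 0.0164 0.0609 0.436 0 0;0 0.0167 0.0711 0.506 0 0;0 0.0164 0.0787 0.559 0 0;0 0.016 0.0837 0.593 0 0;0 0.0157 0.0862 0.611 0 0"

```text
time: 15.58
tcp_pos: [0.5107, -0.1136, 0.2402]
ee_rot: [130.1, 0.1, -168.8]
contact_force: [0.1, 0.2, -5.1]
opening: 0.0126
grip_force: 115.9
```

Call:
move_arm --moves "0 0.0013 0.0002 0.017 0 0;0 0.0037 0.0047 0.052 0 0;0 0.0068 0.0116 0.105 0 0;0 0.0106 0.021 0.175 0 0;0 0.0136 0.0306 0.244 0 0;0 0.016 0.0403 0.314 0 0;0 0.0178 0.0501 0.384 0 0;0 0.0189 0.06 0.454 0 0;0 0.0194 0.0699 0.524 0 0;0 0.0193 0.0773 0.576 0 0;0 0.0191 0.0822 0.611 0 0;0 0.0189 0.0847 0.628 0 0"

```text
time: 16.58
tcp_pos: [0.4946, -0.0387, 0.1978]
ee_rot: [165.9, -0.2, -168.9]
contact_force: [-0.6, 0.9, -4.9]
opening: 0.0128
grip_force: 115.7
```

Call:
move_arm --moves "0 0.0012 -0.0084 0.017 0 0;0 0.004 -0.004 0.052 0 0;0 0.008 0.0027 0.105 0 0;0 0.0116 0.0096 0.157 0 0;0 0.0148 0.0167 0.209 0 0;0 0.0168 0.0215 0.244 0 0;0 0.0168 0.0215 0.244 0 0"

```text
time: 17.17
tcp_pos: [0.491, -0.0185, 0.1811]
ee_rot: [-180.0, -0.2, -168.9]
contact_force: [-0.0, -0.6, -5.9]
opening: 0.0127
grip_force: 115.8
```

```bash
python3 - <<'E'
from plant import r
from h import *
o=r.observe(); print(o["tcp_pos"],o["ee_rot"],o["contact_force"],o["qpos"].round(1))
w=r.capture("wrist"); t=r.capture("top")
cv2.imwrite("pics/w8.png",w[:,:,::-1]); cv2.imwrite("pics/t8.png",t[:,:,::-1])
print(step(o,[o["tcp_pos"][0],o["tcp_pos"][1],.23],[180,0,-169]))
c=np.zeros((400,800,3),np.uint8); c[:,:400]=cv2.resize(t[130:250,260:380],(400,400),interpolation=2); c[:300,400:]=cv2.resize(w,(400,300)); cv2.imwrite("pics/c8.png",c[:,:,::-1])
E
python3 slip.py pics/w8.png
```

```text
[ 0.49102395 -0.01847114  0.18112122] [-179.98956414   -0.2314324  -168.92719471] [-0.01273615 -0.59769641 -5.8679746 ] [ 16.8  11.8 -22.   -0.  -56.4 -95.7]
(array([ 0.0002, -0.    , -0.0489]), array([-0.0002, -0.004 ,  0.0013]))
px/deg [-3.94 -2.58 -2.62] at [[55.0, 199.0], [375.0, 206.0], [319.0, 191.0]]
lip (1, 0.855934202671051)
rear (1, 0.9269023537635803)
slugs (0, 0.6898601651191711)
bar (0, 0.984497606754303)
```

View pics/c8.png

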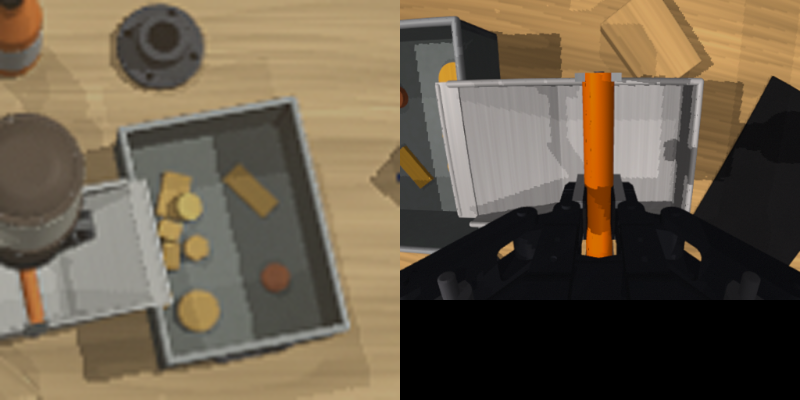

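Composite: the five new offcuts lie in the box at left around (175,185)–(197,247), the box hasn't moved (corner still at about (295,98)), and the wrist view shows the pan empty and level. I'll pin down the mat centre next.

Run:
```python
from plant import r
from h import *
o=r.observe(); c=r.calibration("wrist"); Rc=R.from_euler("xyz",o["ee_rot"],degrees=True)
xr=Rc.inv().apply(c["xyz"]-o["tcp_pos"]); Rr=Rc.inv()*R.from_euler("xyz",c["orientation"],degrees=True)
R1=R.from_euler("xyz",[179.917,-.0956,-104.422],degrees=True)
c["xyz"]=np.array([.52298,.25965,.21356])+R1.apply(xr); c["orientation"]=(R1*Rr).as_euler("xyz",degrees=True)
def rep(n,P): print(n,P.mean(0).round(4),[round(float(np.linalg.norm(P[i]-P[i-1])),4) for i in range(4)],[np.degrees(np.arctan2(*(P[i]-P[i-1])[1::-1])).round(1) for i in range(4)])
w=cv2.imread("pics/w1.png"); g=w.max(2)
m=(g<45).astype(np.uint8); m[258:]=0; cn=max(cv2.findContours(cv2.morphologyEx(m,cv2.MORPH_OPEN,np.ones((3,3))),0,1)[0],key=cv2.contourArea)
rep("wrist hand",plane(c,[(133,76),(371,66),(364,244),(145,250)],.004))
s=cv2.imread("pics/s2.png"); cs=r.calibration("side"); g=s.max(2); m=np.zeros_like(g); m[220:330,150:300]=g[220:330,150:300]<55
cn=max(cv2.findContours(cv2.morphologyEx(m,cv2.MORPH_OPEN,np.ones((3,3))),0,1)[0],key=cv2.contourArea)
q=cv2.approxPolyDP(cv2.convexHull(cn),5,True).reshape(-1,2).astype(float); print(q.tolist())
if len(q)==4: rep("side",plane(cs,q+.0,.004))
ct=r.calibration("top")
rep("top",plane(ct,[[152.4,232.5],[168.7,164.5],[223.6,177.6],[207.2,245.7]],.004))
```

```text
wrist hand [0.5248 0.265  0.004 ] [0.2054, 0.2553, 0.208, 0.2714] [np.float64(-105.9), np.float64(167.9), np.float64(78.6), np.float64(-12.8)]
[[219.0, 235.0], [284.0, 273.0], [236.0, 321.0], [172.0, 273.0]]
side [0.5236 0.2691 0.004 ] [0.195, 0.2503, 0.2021, 0.2477] [np.float64(-100.2), np.float64(169.7), np.float64(79.1), np.float64(-11.9)]
top [0.5228 0.2674 0.004 ] [0.2065, 0.2597, 0.2139, 0.2568] [np.float64(77.5), np.float64(-10.0), np.float64(-103.2), np.float64(168.4)]
```

Call:
move_arm --moves "0 0 -0.015 0 0 0;0 0 -0.035 0 0 0;0 0 -0.045 0 0 0;0 0 -0.049 0 0 0;0 0 -0.049 0 0 0"

```text
time: 17.68
tcp_pos: [0.4933, -0.0193, 0.2322]
ee_rot: [179.9, 0.2, -169.0]
contact_force: [-0.2, 0.5, -5.7]
opening: 0.0122
grip_force: 115.8
```

```bash
python3 -c "
from plant import r
from h import *
print(*step(r.observe(),[.535,.263,.2322],[180,0,-102]))"
```

```text
[-0.0947  0.2692  0.0005] [-8.00e-04  3.00e-03 -1.17e+00]
```

Call:
move_arm --moves "-0.003 0.008 0 0 0 -0.03;-0.01 0.028 0 0 0 -0.12;-0.02 0.056 0 0 0 -0.24;-0.03 0.085 0 0 0 -0.37;-0.04 0.115 0 0 0 -0.49;-0.05 0.144 0 0 0 -0.62;-0.061 0.173 0 0 0 -0.74;-0.071 0.202 0 0 0 -0.87;-0.081 0.231 0 0 0 -0.99;-0.09 0.255 0 0 0 -1.1;-0.094 0.267 0 0 0 -1.16;-0.0947 0.2692 0 0 0 -1.17"

```text
time: 18.68
tcp_pos: [0.5335, 0.2665, 0.2286]
ee_rot: [179.9, -0.1, -101.6]
contact_force: [0.4, -0.7, -5.7]
opening: 0.0123
grip_force: 115.8
```

Call:
move_arm --moves "0 0 0.01 0 0 0;0 0 0.03 0 0 0;0 0 0.055 0 0 0;0 0 0.08 0 0 0;0 0 0.1 0 0 0;0 0 0.11 0 0 0;0 0 0.115 0 0 0;0 0 0.116 0 0 0;0 0 0.116 0 0 0;0 0 0.116 0 0 0"

```text
time: 19.52
tcp_pos: [0.5348, 0.2639, 0.1164]
ee_rot: [-179.9, 0.1, -101.9]
contact_force: [0.8, 0.1, -4.3]
opening: 0.0126
grip_force: 115.7
```

```bash
python3 -c "
from plant import r
from h import *
o=r.observe(); print(o['contact_force'],o['tcp_pos'])
print(*step(o,[.535,.263,.103],[180,0,-102]))"
```

```text
[ 0.83538099  0.06795866 -4.29800267] [0.53481662 0.26389184 0.11637317]
[ 0.0009 -0.0003  0.0134] [-0.002   0.0021  0.0015]
```

Call:
move_arm --moves "0.001 0 0.003 -0.002 0.002 0;0.001 0 0.006 -0.002 0.002 0;0.001 0 0.009 -0.002 0.002 0;0.001 0 0.011 -0.002 0.002 0;0.001 0 0.0125 -0.002 0.002 0;0.001 0 0.0125 -0.002 0.002 0;0.001 0 0.0125 -0.002 0.002 0"

```text
time: 20.1
tcp_pos: [0.5337, 0.2625, 0.1023]
ee_rot: [179.9, -0.1, -101.9]
contact_force: [0.6, 0.2, -5.3]
opening: 0.0128
grip_force: 115.8
```

Call:
move_arm --moves "0 0 0.001 0 0 0;0 0 0.001 0 0 0;0 0 0.001 0 0 0;0 0 0.001 0 0 0"

```text
time: 20.43
tcp_pos: [0.5339, 0.2625, 0.1017]
ee_rot: [179.9, -0.1, -101.9]
contact_force: [-0.5, -0.1, -3.9]
opening: 0.0127
grip_force: 116.4
```

Call:
move_arm --moves "0 0 0.001 0 0 0;0 0 0.001 0 0 0;0 0 0.001 0 0 0;0 0 0.001 0 0 0"

```text
time: 20.77
tcp_pos: [0.5339, 0.2625, 0.1016]
ee_rot: [179.9, -0.1, -101.9]
contact_force: [-3.5, -1.2, 6.0]
opening: 0.0126
grip_force: 116.8
```

Call:
move_arm --moves "0 0 -0.0006 0 0 0;0 0 -0.0006 0 0 0;0 0 -0.0006 0 0 0"

```text
time: 21.02
tcp_pos: [0.5339, 0.2625, 0.1016]
ee_rot: [179.9, -0.1, -101.9]
contact_force: [-3.4, -0.2, 5.2]
opening: 0.0129
grip_force: 116.8
```

Call:
move_arm --moves "0 0 0 0 0 0;0 0 0 0 0 0;0 0 0 0 0 0;0 0 0 0 0 0;0 0 0 0 0 0;0 0 0 0 0 0;0 0 0 0 0 0;0 0 0 0 0 0" --gripper 0.8 --force 20

```text
time: 21.68
tcp_pos: [0.5338, 0.2625, 0.101]
ee_rot: [179.9, -0.1, -101.9]
contact_force: [0.5, -0.4, 0.4]
opening: 0.0681
grip_force: 0.0
```

Call:
move_arm --moves "0 0 -0.01 0 0 0;0 0 -0.03 0 0 0;0 0 -0.06 0 0 0;0 0 -0.09 0 0 0;0 0 -0.12 0 0 0;0 0 -0.14 0 0 0;0 0 -0.15 0 0 0;0 0 -0.15 0 0 0;0 0 -0.15 0 0 0"

```text
time: 22.43
tcp_pos: [0.5336, 0.2626, 0.2507]
ee_rot: [179.8, -0.1, -101.9]
contact_force: [-0.5, 0.4, -1.3]
opening: 0.0684
grip_force: 0.0
```

Run:
```python
from plant import r
from h import *
w=r.capture("wrist"); s=r.capture("side"); t=r.capture("top"); c=r.calibration("wrist")
print(plane(c,barends(orange(w,(0,0,512,384))),.119).round(4))
m=np.zeros((600,800,3),np.uint8); m[:300,:400]=cv2.resize(w,(400,300)); m[:300,400:]=cv2.resize(s,(400,300)); m[300:,:600]=cv2.resize(t[100:260,100:420],(600,300),interpolation=2)
cv2.imwrite("pics/fin.png",m[:,:,::-1])
```

```text
[[0.5171 0.1935 0.119 ]
 [0.5455 0.3321 0.119 ]
 [0.5302 0.2574 0.119 ]]
```

View pics/fin.png

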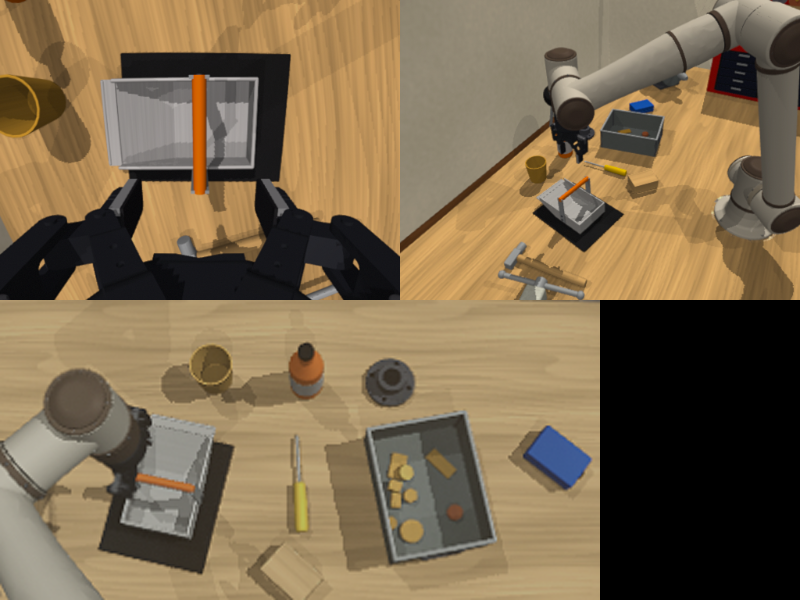

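The pan stands empty and upright on the mat, and all five offcuts are in the box at about (406,471), (396,487), (396,500), (410,495) and (392,522). The other things on the bench are where they were.

```bash
python3 -c "
from plant import r
print(r.close_job())"
```

```text
the job is handed in; nothing more can be done
None
```

All five offcuts are in the scrap box, the empty pan stands upright and released within about 1 cm of the mat's centre, the box and the other things on the bench look unmoved in the last pictures, and the job is handed in at about 22.6 s of the 72 s allowed.

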